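# Load a sample bottle and dock its cradle for inspection

### The job

Lift the white bottle from its bench rest and lay it along the trough of the pale sled, either way round. Then push the sled between the converging rails and press it home on the sprung buffer with about 10 N for a second, never over 20 N on buffer or rails. Leave the sled straight and touching the buffer, the bottle lying in it, and the other things undisturbed.

Things in the scene. Friction and masses are not known exactly. Their poses are not given: they have to be found in the camera images.
- bottle: White ceramic sample bottle, about 0.18 kg, lying on its side: body 46 mm in diameter and 68 mm long, short neck, 24 mm aluminium cap. Origin on its axis at the middle of the 68 mm body; x runs along the axis to the cap, whose end is at +62 mm (the bottom at -34 mm). It may be rolled about x by any angle.
- rest: Grey bench rest, fixed: block 90 x 56 x 12 mm with a V trough on top along its x (faces at 40 degrees, 70 mm long, 36 mm wide, up to 15 mm above the block). Origin at the centre of its underside on the bench. The bottle starts in it, its axis 42 mm above the bench.
- sled: Loose pale plastic cradle sled, 0.35 kg, 80 mm wide (y), 12 mm thick, on the dock's plate. Origin on its underside below the middle of its trough; x is forward, into the rails. Front face at x = +55 mm, corners rounded 10 mm; flat rear face at x = -75 mm with a wall 24 mm high, 76 mm wide, to push on. Trough like the rest's, along x; a bottle in it has its axis 42 mm above the sled's underside.
- dock: Fixed black base plate 380 x 180 x 10 mm. Origin at the centre of its underside on the bench; x is the direction in which the sled is pushed in.
- rails: Two fixed aluminium guide rails on the dock, 25 mm high above the plate (top 35 mm above the bench), 12 mm thick; same origin and axes as the dock. Along dock x from 0 to 60 mm their inner faces converge (25 degrees each side) from 139 mm apart to 83 mm, then run parallel 83 mm apart up to x = 145 mm.
- end_stop: Fixed aluminium block across the far end of the dock, 70 mm wide, front face 167 mm from the dock's origin; axes as the dock's. It holds a grey rubber buffer bar (50 x 12 mm, centred 8 mm above the plate) on a spring that gives 1 mm per 8 N. The buffer is clamped at a different setting each time: its free face is anywhere from 122 to 142 mm along dock x. It must be found by feel.
- torch: Bystander: black torch standing on its tail, 38 mm in diameter, 115 mm tall. Origin at the centre of its underside.
- loupe: Bystander: steel ring loupe, 42 mm in diameter, 16 mm high. Origin at the centre of its underside.
- caliper_case: Bystander: flat black case 170 x 60 x 22 mm. Origin at the centre of its underside.
- gauge_block: Bystander: steel block 60 x 35 x 30 mm. Origin at the centre of its underside.
Things that resemble listed ones, but are neither listed nor needed, are in the scene too. Leave any red or turquoise look-alike of the bottle alone. Leave any red look-alike of the sled alone.

How it is judged:
By the outcome, as a careful person would: the job done as asked, in the order asked, and still so for the second after the job is handed in, with the robot touching nothing.
It also fails if it takes over 72 s, if anything falls off the work surface, if the arm or the gripper's body presses on something with over 40 N, if the wrist force passes 120 N, or if a joint passes its speed limit or range.

### The arm

A 6-joint arm with a two-finger parallel gripper is mounted at the origin on the work surface. World frame = base frame: x ahead of the robot, y to its left, z up, the work surface at z = 0. Lengths are in m, angles in degrees, forces in N, time in s.
With the tool pointing down it reaches from about 0.3 to 0.75 m from the base axis. Payload 8.5 kg.
Tool frame: the origin (TCP) lies between the finger pads; the fingertips stand 17 mm ahead of it and the grasp point (between the pads) lies 2 mm behind it; z points along the fingers, y is the direction in which the jaws open and shut (so a half turn about z gives the same grasp; the last joint's range is limited). The gripper opens to 85 mm and grips with 20 to 120 N. Pads are 22 mm wide; open, the fingers measure 114 mm over their backs; the gripper's body (76 mm by 85 mm) begins 54 mm behind the grasp point. The pads swing forward as they close: fully open they stand 13 mm farther back than shut.
Start: joints at [55.674, 21.807, 74.336, -0, 83.858, -12.336], TCP at [0.206, 0.51, 0.248] pointing down, gripper open.
Joint ranges: [-178.18, 178.18], [-50.72, 133.34], [12.68, 142.11], [-81.47, 261.47], [9.98, 163.14], [-165.26, 165.26]. Speed limits (degrees/s): [136.94, 136.94, 180, 180, 180, 180].

### API

Orientations are given as a 3x3 rotation matrix whose columns are the frame's x, y, z axes.
In Python, from rig import readout, eyes, env gives the robot as it stands.
- The arm moves only by the tool arm_command, never from a script. Its argument "rows" is text: rows parted by semicolons, each of 7 numbers parted by spaces: the closure, from 0 (fully open) to 1 (shut), then the shift along the tool's x, y, z in mm, then the turn, a rotation vector about the tool's x, y, z in degrees. In form: grip dx dy dz rx ry rz; .... A call has 1 to 5 rows; each row shifts and turns the commanded pose from where the row before left it, along the tool's axes as they then stand; what a row does not reach is not made up. A row lasts 1/12 s, in which the tool goes at most 41.7 mm and 7.16 degrees, less where a joint would pass 70% of its speed; a pose out of reach is approached as far as the arm can. A call with a gripper value outside its range is refused whole. The fingers move at their own pace and stop on an object; "squeeze" is the grip in N (left out, the last holds). Time passes only in rows, so rows that do not move let the fingers close. It gives the time, the measured TCP pose, the force and the opening at its end, in the units of the state.
- readout.observe(): the state, without advancing time (a new reading comes with each control period).
- eyes.get_image(name): name is "scene" or "top"; returns the picture (384x512x3 uint8, red, green, blue); there is no depth.
- eyes.camera_model(name): a dict with "mtx" (3x3 intrinsics, pixels), "view" (4x4, takes a point from world to camera coordinates). Camera axes: x right, y up, looking along -z (the intrinsics and any distortion apply to the point x, -y, -z); pixel columns grow to the right and rows downward; lengths in m; the calibration is good to about 2 mm. A picture is of the moment at which its call begins. camera_model takes no time and is no camera call.
- env.close_job(): hands the job in, once; it reports no verdict.
The state is a dict: "time_s": time; "q": joint angles; "qvel": joint speeds; "joint_efforts": joint torques, N m; "position": TCP position; "tool_rot": TCP orientation; "ft_force": force on the tool from outside, world axes, zero at the start; "wrist_torque": the same for the moment, N m; "grip_width": finger opening in m.
Only numpy, scipy, OpenCV 4.12 (cv2) and the standard library are available. Lean on these libraries where they do the work, as an engineer would, in place of code of your own. Each camera call takes 0.05 s, during which the arm holds its last target. There are 200 camera calls.

## Working session

There is one attempt and no reset: what is moved stays moved. The work goes in short steps, Python scripts to look and compute and a tool call to move; the robot and the scene stay as the last step left them, time stands still between calls to the robot, and variables do not carry over. Pictures are saved under pics/ and viewed, about 8 in all and at most 12, crops included, and the job is handed in when it is done.

Besides the shell and the picture viewer there is one more tool, called after "Emit:" as name(argument=value, ...) on one line, values as JSON. arm_command: Moves the arm, as the interface text tells. Its arguments: {"type":"object","properties":{"rows":{"type":"string"},"squeeze":{"type":"number"}},"required":["rows"]}

```bash
mkdir -p pics; ls; python3 - <<'E'
from rig import readout, eyes
import cv2,json
print(readout.observe())
for n in("scene","top"):
    cv2.imwrite(f"pics/{n}0.png",eyes.get_image(n)[:,:,::-1]); print({k:(v.tolist() if hasattr(v,'tolist') else v) for k,v in eyes.camera_model(n).items()})
E
```

```text
pics
{'time_s': 0.0, 'q': array([ 5.56754386e+01,  2.18422227e+01,  7.43841975e+01, -1.17223190e-03,
        8.38563453e+01, -1.23343498e+01]), 'qvel': array([ 0.00155499,  0.00105086, -0.04029541, -0.1054272 ,  0.02803209,
       -0.08012328]), 'joint_efforts': array([-2.86950499e-04, -4.48444104e+01, -2.31275171e+01, -1.39527597e-04,
        4.83371128e-03,  5.06892559e-05]), 'position': array([0.20579274, 0.5097722 , 0.24770347]), 'tool_rot': array([[-9.27248549e-01,  3.74445581e-01, -7.97743480e-04],
       [ 3.74446319e-01,  9.27247811e-01, -1.20444670e-03],
       [ 2.88706152e-04, -1.41553356e-03, -9.99998956e-01]]), 'ft_force': array([0.14142045, 0.27674815, 0.14251031]), 'wrist_torque': array([-0.01130417, -0.02710552, -0.01512749]), 'grip_width': 0.08559452607380465}
{'mtx': [[372.06734174962196, 0.0, 261.18349767709407], [0.0, 372.06734174962196, 189.11205857882166], [0.0, 0.0, 1.0]], 'view': [[-0.8826277828373645, 0.4700013851877292, -0.00817892934398644, 0.422207715088224], [-0.28578827760863434, -0.5227123482362901, 0.803179221209559, 0.13441531615260652], [0.3732201191590404, 0.7112457373671345, 0.5956813273319826, -1.2842216573195866], [0.0, 0.0, 0.0, 1.0]]}
{'mtx': [[405.9289740765701, 0.0, 256.77427628829355], [0.0, 405.9289740765701, 195.26858278226288], [0.0, 0.0, 1.0]], 'view': [[0.02233474251648589, -0.9995776560639679, -0.018592169706250578, 0.10343246724341662], [0.9926343547298844, 0.019957013437930132, 0.11949374638291613, -0.5564068582352685], [-0.11907223474306967, -0.02112408843718526, 0.9926608563860011, -0.9651552243300228], [0.0, 0.0, 0.0, 1.0]]}
```

View pics/scene0.png

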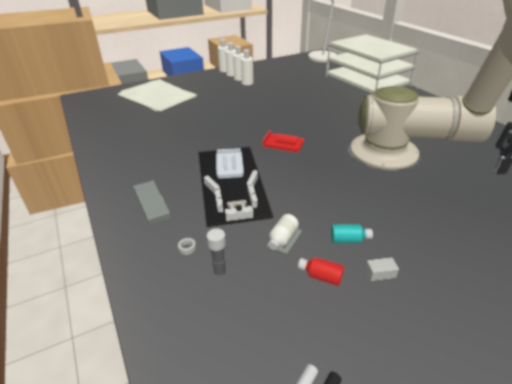

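View pics/top0.png

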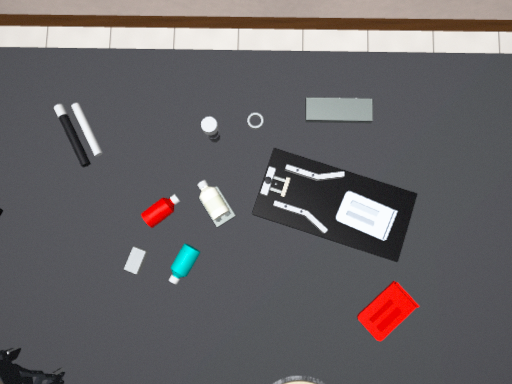

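Bottle candidates in the top view are white (213,203), red (160,212) and turquoise (183,262). I choose the white one in the grey rest. Sled candidates are pale (366,216) and red (388,311). I choose the pale one on the dock. Next is a close crop to check both.

```bash
cat > h.py <<'E'
import numpy as np, cv2
from rig import readout, eyes
def ray(n,uv,z):
    "pixel -> world point on plane of height z"
    c=eyes.camera_model(n);K=np.array(c['mtx']);V=np.array(c['view'])
    d=np.linalg.inv(K)@np.array([uv[0],uv[1],1.]);d=V[:3,:3].T@(d*[1,-1,-1]);o=-V[:3,:3].T@V[:3,3]
    return o+d*(z-o[2])/d[2]
def pix(n,P):
    c=eyes.camera_model(n);V=np.array(c['view'])
    p=(V[:3,:3]@np.array(P)+V[:3,3])*[1,-1,-1];p=np.array(c['mtx'])@p
    return p[:2]/p[2]
E
python3 - <<'E'
from h import *
im=cv2.imread('pics/top0.png')
cv2.imwrite('pics/crop.png',cv2.resize(im[140:270,185:425],None,fx=3.3,fy=3.3,interpolation=cv2.INTER_CUBIC))
# dark plate outline
g=cv2.cvtColor(im,cv2.COLOR_BGR2GRAY)
sub=g[140:270,240:425]; print(np.percentile(sub,[5,20,40,60,80]))
m=(sub<18).astype(np.uint8); print(m.sum())
def rect(mask,z,off,name):
    cs,_=cv2.findContours(mask,cv2.RETR_EXTERNAL,cv2.CHAIN_APPROX_NONE)
    c=max(cs,key=cv2.contourArea).reshape(-1,2)+off
    w=np.array([ray('top',p,z)[:2] for p in c])*1000
    r=cv2.minAreaRect(w.astype(np.float32)); print(name,np.round(r[0],1),np.round(r[1],1),round(r[2],2),np.round(cv2.boxPoints(r),0).tolist())
rect(cv2.morphologyEx(m,cv2.MORPH_CLOSE,np.ones((9,9))),.01,[240,140],'plate')
hsv=cv2.cvtColor(im,cv2.COLOR_BGR2HSV)
b=((g>110)).astype(np.uint8)
s=np.zeros_like(b); s[185:248,328:405]=b[185:248,328:405]; rect(s,.022,[0,0],'sled')
s=np.zeros_like(b); s[175:235,190:240]=b[175:235,190:240]; rect(s,.03,[0,0],'bottle+rest')
E
```

```text
[33. 45. 88. 90. 92.]
0Traceback (most recent call last):
  File "<stdin>", line 13, in <module>
  File "<stdin>", line 10, in rect
ValueError: max() iterable argument is empty
```

View pics/crop.png

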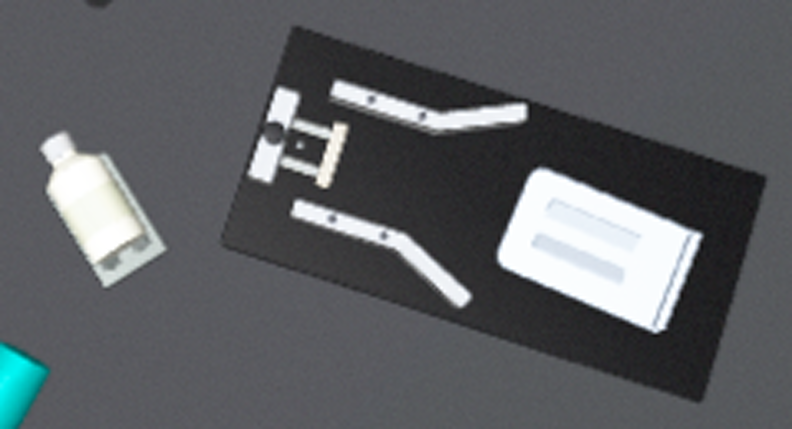

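The crop confirms both. The white bottle lies in the grey rest with its cap to the upper left. The pale sled has its rounded front facing the rails and its rear wall at right (~(682,283) in the crop), and it is skewed a few degrees. I'll fit silhouettes to get poses.

```bash
cat > fit.py <<'E'
from h import *
from scipy.optimize import minimize
def box(x0,x1,y0,y1,z0,z1): return np.array([[x,y,z] for x in(x0,x1) for y in(y0,y1) for z in(z0,z1)],float)
def cyl(x0,x1,r,z): a=np.linspace(0,2*np.pi,40); return np.array([[x,r*np.cos(t),z+r*np.sin(t)] for x in(x0,x1) for t in a])
def pose(P,x,y,yaw,z0=0):
    c,s=np.cos(yaw),np.sin(yaw); return np.c_[x+c*P[:,0]-s*P[:,1],y+s*P[:,0]+c*P[:,1],P[:,2]+z0]
S=6
def render(cam,hulls,roi):
    u0,v0,u1,v1=roi; m=np.zeros(((v1-v0)*S,(u1-u0)*S),np.uint8)
    for H in hulls:
        p=np.array([pix(cam,q/1000) for q in H]); p=((p+.5-[u0,v0])*S*16-8).astype(np.int32)
        cv2.fillConvexPoly(m,cv2.convexHull(p),255,shift=4)
    return cv2.resize(m,(u1-u0,v1-v0),interpolation=cv2.INTER_AREA)/255.
def fit(model,p0,obs,step):
    f=lambda p:sum(np.abs(render(c,model(p),r)-m).sum() for c,r,m in obs)
    sim=np.array([p0]+[np.array(p0)+np.eye(len(p0))[i]*step[i] for i in range(len(p0))])
    r=minimize(f,p0,method='Nelder-Mead',options=dict(initial_simplex=sim,xatol=.02,fatol=.02,maxiter=400)); return r.x,r.fun
def soft(cam,im,roi,lo,hi):
    u0,v0,u1,v1=roi; g=im[v0:v1,u0:u1].max(2).astype(float); return cam,roi,np.clip((g-lo)/(hi-lo),0,1)
a=np.linspace(0,np.pi/2,8); fr=np.array([[45+10*np.cos(t),30+10*np.sin(t)] for t in a]); fr=np.r_[fr,fr*[1,-1]]
SL=np.vstack([np.c_[fr,np.full(16,z)] for z in(0.,12.)]+[box(-75,-70,-40,40,0,12)]); SW=box(-75,-70,-38,38,0,24)
sled=lambda p:[pose(SL,*p[:2],np.radians(p[2]),10),pose(SW,*p[:2],np.radians(p[2]),10)]
dock=lambda p:[pose(box(-190,190,-90,90,0,10),*p[:2],np.radians(p[2]))]
def bot(p,z=42): return [pose(H,*p[:2],np.radians(p[2])) for H in (cyl(-34,34,23,z),cyl(30,40,15,z) ,np.vstack([cyl(46,62,12,z)]),cyl(34,62,11,z))]
def botrest(p): 
    y=np.radians(p[2]); return bot(p)+[pose(H,p[0]+p[3]*np.cos(y),p[1]+p[3]*np.sin(y),y) for H in(box(-45,45,-28,28,0,12),box(-35,35,-18,18,0,27))]
E
cat > m1.py <<'E'
from fit import *
im=cv2.imread('pics/top0.png')
w=lambda u,v,z:ray('top',(185+u/3.3,140+v/3.3),z)[:2]*1000
C=np.array([w(293,27,.01),w(222,244,.01),w(702,403,.01),w(766,177,.01)])
print('plate sides',[round(np.linalg.norm(C[i]-C[i-1])) for i in range(4)])
d=C[0]+C[1]-C[2]-C[3]; p0=[*C.mean(0),np.degrees(np.arctan2(d[1],d[0]))]; print('dock click',p0)
roi=(240,140,425,270); g=im[140:270,240:425].max(2)
far=cv2.erode(((render('top',dock(p0),roi))>.5).astype(np.uint8),np.ones((9,9)))  # interior is filled
m=np.clip((85-g.astype(float))/45,0,1); m[far>0]=1
print('dock',fit(dock,p0,[('top',roi,m)],[4,4,2]))
r=(325,180,405,248)
s0=[*w(585,245,.02),p0[2]+3]
print('sled',fit(sled,s0,[soft('top',im,r,40,150)],[5,5,4]))
a,b=w(53,138,.042),w(112,245,.042); t=(a-b)/np.linalg.norm(a-b); b0=[*(a-62*t),np.degrees(np.arctan2(t[1],t[0])),0]
print('bottle click',b0)
r=(188,172,242,235)
print('bottle',fit(botrest,b0,[soft('top',im,r,95,130)],[5,5,4,6]))
print('buffer face',w(345,124,.018),w(328,188,.018))
print([w(*q,.035) for q in((333,97),(435,130),(525,118),(293,216),(395,250),(462,305))])
E
python3 m1.py
```

```text
plate sides [377, 177, 377, 178]
dock click [np.float64(539.0987310317178), np.float64(-79.83579930551304), np.float64(72.96473665550975)]
dock (array([540.486727  , -78.66808616,  72.98846849]), np.float64(542.4104575163399))Traceback (most recent call last):
  File "m1.py", line 13, in <module>
    print('sled',fit(sled,s0,[soft('top',im,r,40,150)],[5,5,4]))
                 ~~~^^^^^^^^^^^^^^^^^^^^^^^^^^^^^^^^^^^^^^^^^^^
  File "fit.py", line 17, in fit
    r=minimize(f,p0,method='Nelder-Mead',options=dict(initial_simplex=sim,xatol=.02,fatol=.02,maxiter=400)); return r.x,r.fun
    res = _minimize_neldermead(fun, x0, args, callback, bounds=bounds,
                               **options)
    fxr = func(xr)
    fx = function(np.copy(x), *(wrapper_args + args))
  File "fit.py", line 15, in <lambda>
    f=lambda p:sum(np.abs(render(c,model(p),r)-m).sum() for c,r,m in obs)
               ~~~^^^^^^^^^^^^^^^^^^^^^^^^^^^^^^^^^^^^^^^^^^^^^^^^^^^^^^^
  File "fit.py", line 15, in <genexpr>
    f=lambda p:sum(np.abs(render(c,model(p),r)-m).sum() for c,r,m in obs)
                          ~~~~~~^^^^^^^^^^^^^^
  File "fit.py", line 11, in render
    p=np.array([pix(cam,q/1000) for q in H]); p=((p+.5-[u0,v0])*S*16-8).astype(np.int32)
                ~~~^^^^^^^^^^^^
  File "h.py", line 9, in pix
    c=eyes.camera_model(n);V=np.array(c['view'])
ValueError: time passes only in moves, steps and waits
```

```bash
sed -i 's/^def ray/from functools import lru_cache\ncam=lru_cache(None)(eyes.camera_model)\ndef ray/; s/c=eyes.camera_model(n)/c=cam(n)/' h.py; sed -i 's/lo,hi):/lo,hi):/' fit.py; time python3 m1.py; python3 -c "
from h import *
print(readout.observe()['time_s'])"
```

```text
plate sides [377, 177, 377, 178]
dock click [np.float64(539.0987310317178), np.float64(-79.83579930551304), np.float64(72.96473665550975)]
dock (array([540.486727  , -78.66808616,  72.98846849]), np.float64(542.4104575163399))
sled (array([ 516.88852422, -144.68368606,   67.44165638]), np.float64(270.3363636363636))
bottle click [np.float64(530.3713443441268), np.float64(221.22518040962638), np.float64(30.629610610152312), 0]
bottle (array([532.89801414, 219.64924265,  33.61279688,  -5.08315787]), np.float64(69.91036414565826))
buffer face [602.45676059  34.24251156] [553.1530034   46.46963976]
[array([619.97453873,  44.50297572]), array([596.39112517, -31.93986428]), array([606.7606911 , -98.93415505]), array([529.70238339,  72.93904203]), array([506.00881181,  -2.86537539]), array([466.55914136, -52.34840829])]
0.1
real	0m0.880s
user	0m1.380s
sys	0m0.053s
```

```bash
cat > m2.py <<'E'
from fit import *
im=cv2.imread('pics/top0.png'); sc=cv2.imread('pics/scene0.png')
r=(325,180,405,248); s0=[517,-145,67.4]
for lo,hi in((60,200),(100,180)):
    s,f=fit(sled,s0,[soft('top',im,r,lo,hi)],[5,5,4]); print('sled',s,f)
rs=(205,145,250,182)
print('sled scene',fit(sled,s0,[soft('scene',sc,rs,80,160)],[5,5,4]))
r=(188,172,242,235)
for lo,hi in((95,130),(100,160)):
    b,f=fit(botrest,[532,220,32,-3],[soft('top',im,r,lo,hi)],[5,5,4,6]); print('bottle',b,f)
r2=(265,210,303,253)
print('bottle scene',fit(botrest,[532,220,32,-3],[soft('scene',sc,r2,95,130)],[5,5,4,6]))
d=[540,-79,73]
o=[]
for cam_,I,R,k in(('top',im,(185,140,425,270),3.3),('scene',sc,(190,140,310,260),3)):
    A=cv2.resize(I[R[1]:R[3],R[0]:R[2]],None,fx=k,fy=k,interpolation=cv2.INTER_CUBIC)
    for hs,c in((sled(s),(0,0,255)),(botrest(b),(0,200,0)),(dock(d),(255,150,0))):
        for H in hs:
            p=np.array([pix(cam_,q/1000) for q in H]); p=((p+.5-R[:2])*k-.5).astype(np.int32)
            cv2.polylines(A,[cv2.convexHull(p)],True,c,1)
    o.append(A)
cv2.imwrite('pics/ov.png',np.hstack([o[0][:, :440] if 0 else cv2.resize(o[0],None,fx=.62,fy=.62),np.zeros((cv2.resize(o[0],None,fx=.62,fy=.62).shape[0],1,3),np.uint8)]) if 0 else o[0]); cv2.imwrite('pics/ov2.png',o[1])
E
python3 m2.py
```

```text
sled [ 516.9954395  -144.26570636   67.65454924] 102.45672268907563
sled [ 516.81936058 -144.55211002   67.7407006 ] 36.88700980392157
sled scene (array([ 515.89706476, -144.99559475,   67.79056308]), np.float64(138.00563725490196))
bottle [532.90674806 219.73759366  33.62826556  -5.38988258] 69.48123249299721
bottle [532.1192089  219.79468178  33.60166393  -4.13024752] 38.384313725490195
bottle scene (array([528.14082856, 212.20705475,  31.40762636,  -2.50539316]), np.float64(141.44761904761904))
```

View pics/ov.png

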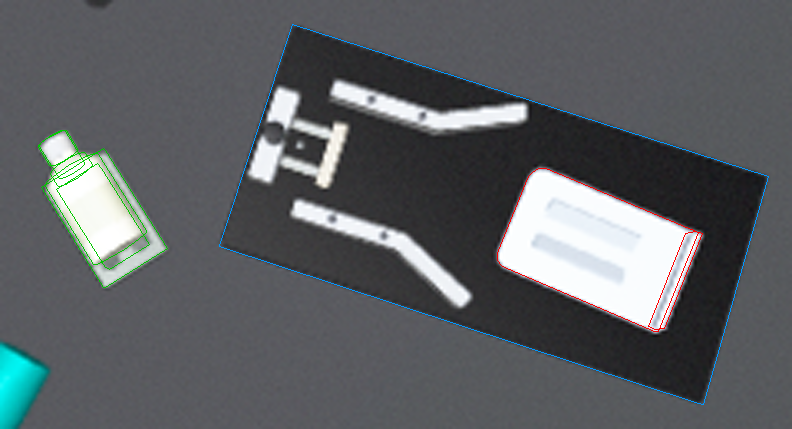

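The overlay agrees with the picture: the dock, sled and bottle+rest outlines all sit on their edges. I take the bottle at (532.5, 219.8) with yaw 33.6°, the sled at (517, -144.5) with yaw 67.7°, and the dock at (540, -79) with yaw 73°. I'll move above the bottle and turn the tool.

Emit:
arm_command(rows="0 -34.3 -12.2 0 0 0 0;0 -34.3 -12.2 0 0 0 0;0 -34.3 -12.2 0 0 0 0;0 -34.3 -12.2 0 0 0 0;0 -34.3 -12.2 0 0 0 0", squeeze=30)

```text
time_s: 0.52
position: [0.343, 0.3878, 0.2481]
tool_rot: [[-0.927, 0.374, -0.001], [0.374, 0.927, -0.0], [0.0, -0.001, -1.0]]
ft_force: [-0.1, 0.3, -0.1]
grip_width: 0.0854
```

Emit:
arm_command(rows="0 -34.3 -12.2 0 0 0 0;0 -34.3 -12.2 0 0 0 0;0 -34.3 -12.2 0 0 0 0;0 -34.3 -12.2 0 0 0 0;0 -34.3 -12.2 0 0 0 0")

```text
time_s: 0.93
position: [0.4793, 0.2669, 0.2481]
tool_rot: [[-0.927, 0.375, -0.001], [0.375, 0.927, -0.0], [0.001, -0.0, -1.0]]
ft_force: [0.1, 0.0, 0.7]
grip_width: 0.0856
```

Emit:
arm_command(rows="0 -34.3 -12.2 0 0 0 0;0 -34.3 -12.2 0 0 0 0;0 0 0 7 0 0 6.9;0 0 0 7 0 0 6.9;0 0 0 7 0 0 6.9")

```text
time_s: 1.35
position: [0.5331, 0.2194, 0.2264]
tool_rot: [[-0.73, 0.683, -0.001], [0.683, 0.73, -0.0], [0.001, -0.001, -1.0]]
ft_force: [0.1, 0.9, -0.5]
grip_width: 0.0852
```

Emit:
arm_command(rows="0 0 0 7 0 0 6.9;0 0 0 7 0 0 6.9;0 0 0 7 0 0 6.9;0 0 0 7 0 0 6.9;0 0 0 7 0 0 6.9")

```text
time_s: 1.77
position: [0.5326, 0.2201, 0.1916]
tool_rot: [[-0.216, 0.976, -0.001], [0.976, 0.216, -0.0], [0.0, -0.001, -1.0]]
ft_force: [0.8, 0.6, 0.3]
grip_width: 0.0855
```

Emit:
arm_command(rows="0 0 0 7 0 0 6.9;0 0 0 7 0 0 6.9;0 0 0 7 0 0 6.9;0 0 0 7 0 0 6.9;0 0 0 7 0 0 6.9")

```text
time_s: 2.18
position: [0.5326, 0.2201, 0.1566]
tool_rot: [[0.375, 0.927, -0.001], [0.927, -0.375, -0.0], [-0.0, -0.001, -1.0]]
ft_force: [-0.1, 0.6, -0.3]
grip_width: 0.0854
```

Emit:
arm_command(rows="0 0 0 7 0 0 6.9;0 0 0 7 0 0 6.9;0 0 0 7 0 0 6.9;0 0 0 7 0 0 6.9;0 0 0 7 0 0 6.9")

```text
time_s: 2.6
position: [0.5326, 0.2201, 0.1216]
tool_rot: [[0.834, 0.551, -0.001], [0.551, -0.834, -0.0], [-0.001, -0.0, -1.0]]
ft_force: [0.0, -0.0, -0.1]
grip_width: 0.0855
```

Emit:
arm_command(rows="0 0 0 18 0 0 0;0 0 0 18 0 0 0;0 0 0 18 0 0 0;0 0 0 18 0 0 0;0 0 0 9.6 0 0 0")

```text
time_s: 3.02
position: [0.5318, 0.2199, 0.0385]
tool_rot: [[0.831, 0.556, -0.003], [0.556, -0.831, -0.001], [-0.003, -0.001, -1.0]]
ft_force: [0.7, 0.1, -0.2]
grip_width: 0.0856
```

Emit:
arm_command(rows="1 0 0 0 0 0 0;1 0 0 0 0 0 0;1 0 0 0 0 0 0;1 0 0 0 0 0 0;1 0 0 0 0 0 0", squeeze=35)

```text
time_s: 3.43
position: [0.5338, 0.2198, 0.0421]
tool_rot: [[0.831, 0.556, 0.003], [0.556, -0.831, -0.0], [0.003, 0.002, -1.0]]
ft_force: [1.7, -3.4, 5.1]
grip_width: 0.045
```

Emit:
arm_command(rows="1 0 0 0 0 0 0;1 0 0 0 0 0 0;1 0 0 0 0 0 0;1 0 0 0 0 0 0;1 0 0 0 0 0 0")

```text
time_s: 3.85
position: [0.5338, 0.2198, 0.0421]
tool_rot: [[0.831, 0.556, 0.003], [0.556, -0.831, -0.0], [0.003, 0.002, -1.0]]
ft_force: [0.7, -4.3, 5.8]
grip_width: 0.0451
```

Emit:
arm_command(rows="1 0 0 -8 0 0 0;1 0 0 -20 0 0 0;1 0 0 -25 0 0 0;1 0 0 -30 0 0 0;1 0 0 -20 0 0 0")

```text
time_s: 4.27
position: [0.5326, 0.2206, 0.1465]
tool_rot: [[0.831, 0.557, 0.001], [0.557, -0.831, 0.001], [0.001, -0.0, -1.0]]
ft_force: [0.7, -0.1, -1.6]
grip_width: 0.0449
```

```bash
python3 - <<'E'
from h import *
o=readout.observe();print(o['time_s'],o['position'],o['tool_rot'],o['ft_force'],o['grip_width'])
a=eyes.get_image('top')[140:300,150:350,::-1];b=eyes.get_image('scene')[150:310,190:390,::-1]
cv2.imwrite('pics/lift.png',cv2.resize(np.hstack([a,b]),None,fx=2,fy=2,interpolation=cv2.INTER_CUBIC))
E
```

```text
4.2667 [0.53260699 0.22055282 0.14645524] [[ 8.30685484e-01  5.56740733e-01  1.17584518e-03]
 [ 5.56739972e-01 -8.30686308e-01  9.27861434e-04]
 [ 1.49333674e-03 -1.16121013e-04 -9.99998878e-01]] [ 0.67774503 -0.14897924 -1.61610972] 0.044940214704676705
```

View pics/lift.png

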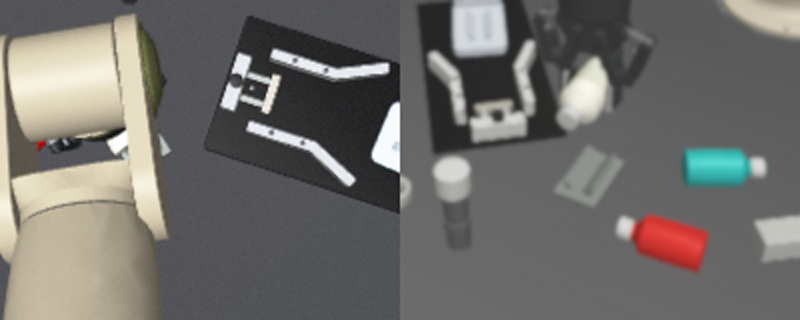

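The bottle is held and clear of the empty rest, and the neighbours are undisturbed. I'll carry it over the sled.

Emit:
arm_command(rows="1 -21.5 29.4 0 0 0 0;1 -21.5 29.4 0 0 0 0;1 -21.5 29.4 0 0 0 0;1 -21.5 29.4 0 0 0 0;1 -21.5 29.4 0 0 0 0")

```text
time_s: 4.78
position: [0.5241, 0.037, 0.1427]
tool_rot: [[0.831, 0.557, -0.002], [0.557, -0.831, 0.001], [-0.001, -0.002, -1.0]]
ft_force: [0.9, -0.5, -1.8]
grip_width: 0.0444
```

Emit:
arm_command(rows="1 -21.5 29.4 0 0 0 0;1 -21.5 29.4 0 0 0 0;1 -21.5 29.4 0 0 0 0;1 -21.5 29.4 0 0 0 0;1 -21.5 29.4 0 0 0 0")

```text
time_s: 5.2
position: [0.5167, -0.145, 0.1427]
tool_rot: [[0.831, 0.556, -0.002], [0.556, -0.831, 0.002], [-0.001, -0.003, -1.0]]
ft_force: [0.6, -1.0, -1.3]
grip_width: 0.0454
```

Emit:
arm_command(rows="1 0 0 8 0 0 -6.78;1 0 0 8 0 0 -6.78;1 0 0 8 0 0 -6.78;1 0 0 8 0 0 -6.78;1 0 0 8 0 0 -6.78")

```text
time_s: 5.62
position: [0.517, -0.1432, 0.1023]
tool_rot: [[0.374, 0.927, -0.002], [0.927, -0.374, 0.002], [0.001, -0.003, -1.0]]
ft_force: [-0.1, 0.5, -2.3]
grip_width: 0.0451
```

Emit:
arm_command(rows="1 0 0 8 0 0 0;1 0 0 5 0 0 0;1 0 0 0 0 0 0")

```text
time_s: 5.87
position: [0.517, -0.1433, 0.0893]
tool_rot: [[0.382, 0.924, -0.003], [0.924, -0.382, 0.002], [0.0, -0.003, -1.0]]
ft_force: [-0.7, 0.3, -2.4]
grip_width: 0.0453
```

```bash
cat > st.py <<'E'
from h import *
o=readout.observe();print(o['time_s'],np.round(o['position']*1000,1),np.round(o['ft_force'],1),round(o['grip_width']*1000,1))
R=o['tool_rot'];print('yaw',round(np.degrees(np.arctan2(R[1,0],R[0,0])),2),'tilt',np.round(R[:2,2],4))
E
cat > see.py <<'E'
import sys
from fit import *
n=sys.argv[1]
b=eyes.get_image('top')[:,:,::-1];cv2.imwrite(f'pics/{n}t.png',b);a=eyes.get_image('scene')[:,:,::-1];cv2.imwrite(f'pics/{n}s.png',a)
cv2.imwrite(f'pics/{n}.png',cv2.resize(np.hstack([b[130:290,240:440],a[110:270,180:380]]),None,fx=2,fy=2,interpolation=cv2.INTER_CUBIC))
E
python3 st.py; python3 see.py over
```

```text
5.8667 [ 517.  -143.3   89.3] [-0.7  0.3 -2.4] 45.3
yaw 67.52 tilt [-0.0026  0.0016]
```

View pics/over.png

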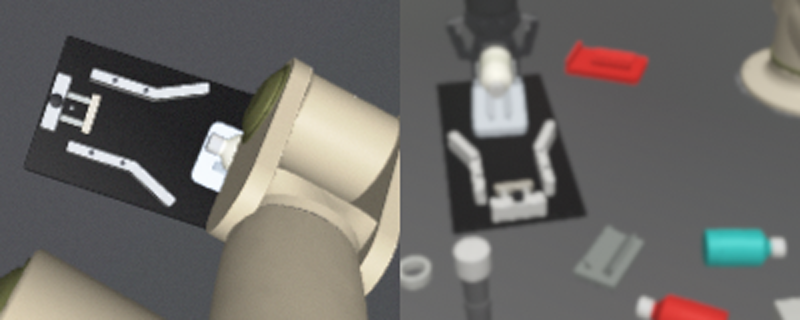

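The bottle is over the sled trough, cap toward the rails. I'll descend, watching the force.

Emit:
arm_command(rows="1 0 0 10 0 0 0;1 0 0 10 0 0 0;1 0 0 8 0 0 0;1 0 0 5 0 0 0;1 0 0 0 0 0 0")

```text
time_s: 6.38
position: [0.5171, -0.1435, 0.0562]
tool_rot: [[0.38, 0.925, -0.002], [0.925, -0.38, 0.001], [0.0, -0.003, -1.0]]
ft_force: [0.4, 0.5, -2.8]
grip_width: 0.045
```

Emit:
arm_command(rows="1 0 0 1 0 0 0;1 0 0 1 0 0 0;1 0 0 1 0 0 0;1 0 0 0 0 0 0")

```text
time_s: 6.72
position: [0.5178, -0.1439, 0.0548]
tool_rot: [[0.379, 0.925, 0.0], [0.925, -0.379, -0.0], [-0.0, 0.0, -1.0]]
ft_force: [0.4, -0.1, -1.5]
grip_width: 0.045
```

```bash
python3 st.py
```

```text
6.7167 [ 517.8 -143.9   54.8] [ 0.4 -0.1 -1.5] 45.0
yaw 67.71 tilt [ 0.0003 -0.0002]
```

Emit:
arm_command(rows="1 0 0 1 0 0 0;1 0 0 0 0 0 0")

```text
time_s: 6.88
position: [0.5177, -0.1438, 0.0537]
tool_rot: [[0.379, 0.925, 0.0], [0.925, -0.379, -0.0], [0.0, 0.0, -1.0]]
ft_force: [0.2, 0.4, -1.2]
grip_width: 0.045
```

Emit:
arm_command(rows="1 0 0 1 0 0 0;1 0 0 0 0 0 0")

```text
time_s: 7.05
position: [0.5178, -0.1439, 0.0531]
tool_rot: [[0.379, 0.925, 0.0], [0.925, -0.379, -0.0], [-0.0, 0.0, -1.0]]
ft_force: [-1.6, 0.1, 1.8]
grip_width: 0.0451
```

Emit:
arm_command(rows="1 0 0 1 0 0 0;1 0 0 0 0 0 0")

```text
time_s: 7.22
position: [0.5178, -0.1439, 0.053]
tool_rot: [[0.379, 0.925, 0.001], [0.925, -0.379, -0.001], [-0.0, 0.001, -1.0]]
ft_force: [-4.9, 1.4, 13.1]
grip_width: 0.0446
```

Seated at 53 mm as expected. I'll back off 1 mm and open.

Emit:
arm_command(rows="1 0 0 -1 0 0 0;0.6 0 0 0 0 0 0;0.4 0 0 0 0 0 0;0.2 0 0 0 0 0 0;0 0 0 0 0 0 0")

```text
time_s: 7.63
position: [0.5178, -0.1438, 0.0526]
tool_rot: [[0.379, 0.925, 0.0], [0.925, -0.379, 0.0], [0.0, -0.0, -1.0]]
ft_force: [0.2, 0.6, 1.0]
grip_width: 0.0737
```

Emit:
arm_command(rows="0 0 0 0 0 0 0;0 0 0 0 0 0 0;0 0 0 0 0 0 0")

```text
time_s: 7.88
position: [0.5177, -0.1438, 0.0526]
tool_rot: [[0.379, 0.925, -0.0], [0.925, -0.379, 0.0], [0.0, -0.0, -1.0]]
ft_force: [-0.0, -0.4, -0.5]
grip_width: 0.0853
```

Emit:
arm_command(rows="0 0 0 -10 0 0 0;0 0 0 -20 0 0 0;0 0 0 -20 0 0 0;0 0 0 -20 0 0 0;0 0 0 -20 0 0 0")

```text
time_s: 8.3
position: [0.5176, -0.1438, 0.1445]
tool_rot: [[0.379, 0.925, 0.0], [0.925, -0.379, -0.0], [-0.0, 0.0, -1.0]]
ft_force: [0.1, 0.6, -0.0]
grip_width: 0.0853
```

Emit:
arm_command(rows="0.45 -21 0 0 0 0 0;0.45 -21 0 0 0 0 0;0.45 -21 0 0 0 0 0;0.45 -21 0 0 0 0 0;0.45 -21 0 0 0 0 0")

```text
time_s: 8.72
position: [0.4775, -0.2418, 0.1436]
tool_rot: [[0.379, 0.925, 0.001], [0.925, -0.379, -0.001], [-0.0, 0.001, -1.0]]
ft_force: [-0.4, -0.3, -0.1]
grip_width: 0.0473
```

Emit:
arm_command(rows="0.45 0 0 5 0 0 0;0.45 0 0 0 0 0 0")

```text
time_s: 8.88
position: [0.4774, -0.2413, 0.1376]
tool_rot: [[0.381, 0.925, -0.0], [0.925, -0.381, 0.001], [0.0, -0.001, -1.0]]
ft_force: [0.1, 0.1, -0.4]
grip_width: 0.047
```

```bash
python3 st.py; python3 see.py placed
```

```text
8.8833 [ 477.4 -241.3  137.6] [ 0.1  0.1 -0.4] 47.0
yaw 67.61 tilt [-0.0005  0.0006]
```

View pics/placed.png

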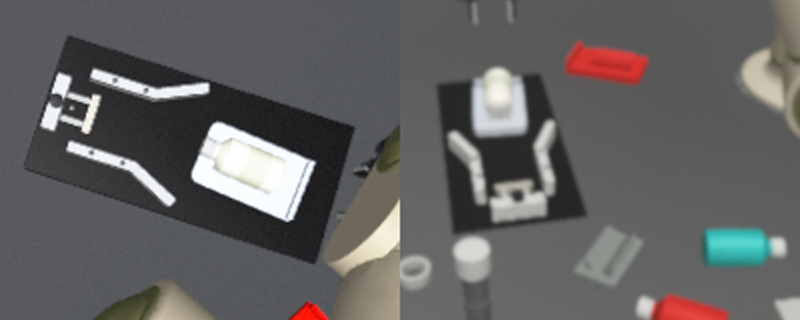

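```bash
cat > dk.py <<'E'
import sys
from fit import *
D=np.array([540.2,-79.]);t=np.radians(73.);R=np.array([[np.cos(t),-np.sin(t)],[np.sin(t),np.cos(t)]])
def both(p):
    y=np.radians(p[2]);return sled(p)+[pose(H,p[0],p[1],y,10) for H in(cyl(-34,34,23,42),cyl(46,62,12,42))]
def fitsled(n,s0,roi=(280,165,405,248),loc=True):
    im=cv2.imread(f'pics/{n}t.png'); p=both(s0)
    m=cv2.dilate((render('top',p,roi)>0).astype(np.uint8),np.ones((7,7)))
    c,r,a=soft('top',im,roi,100,180); return fit(both,s0,[(c,r,a*m)],[3,3,3])
if __name__=='__main__':
    s,f=fitsled(sys.argv[1],[float(v) for v in sys.argv[2:5]]); print('sled',s,f,'in dock',R.T@(s[:2]-D),s[2]-73)
    p=readout.observe()['position'][:2]*1000; y=np.radians(s[2]);d=p-s[:2]; print('tcp in dock',R.T@(p-D),'in sled',d@[np.cos(y),np.sin(y)],d@[-np.sin(y),np.cos(y)])
E
python3 dk.py placed 517 -144.5 67.7
```

```text
sled [ 516.81981353 -144.71534032   67.54727847] 33.31299019607843 in dock [-69.67959746   3.14527744] -5.452721530801938
tcp in dock [-172.44158239   12.33864663] in sled -103.17057557887992 -0.6131225162280628
```

Emit:
arm_command(rows="0.45 0 0 25 0 0 0;0.45 0 0 25 0 0 0;0.45 0 0 25 0 0 0;0.45 0 0 20 0 0 0;0.45 0 0 10 0 0 0")

```text
time_s: 9.4
position: [0.4776, -0.2394, 0.0308]
tool_rot: [[0.378, 0.926, -0.002], [0.926, -0.378, 0.002], [0.001, -0.003, -1.0]]
ft_force: [-0.7, 0.7, 0.4]
grip_width: 0.0468
```

Emit:
arm_command(rows="0.45 4 0 0 0 0 0;0.45 4 0 0 0 0 0;0.45 4 0 0 0 0 0;0.45 0 0 0 0 0 0")

```text
time_s: 9.73
position: [0.4833, -0.2292, 0.034]
tool_rot: [[0.378, 0.926, 0.002], [0.926, -0.378, -0.001], [-0.0, 0.002, -1.0]]
ft_force: [-0.6, 0.1, -0.3]
grip_width: 0.0468
```

Emit:
arm_command(rows="0.45 1 0 0 0 0 0;0.45 1 0 0 0 0 0;0.45 1 0 0 0 0 0;0.45 1 0 0 0 0 0;0.45 1 0 0 0 0 0")

```text
time_s: 10.15
position: [0.4844, -0.2252, 0.0328]
tool_rot: [[0.379, 0.925, 0.0], [0.925, -0.379, -0.0], [-0.0, 0.0, -1.0]]
ft_force: [0.4, -0.4, -0.1]
grip_width: 0.0468
```

```bash
python3 st.py; python3 see.py app;python3 dk.py app 517 -144.5 67.7
```

```text
10.15 [ 484.4 -225.2   32.8] [ 0.4 -0.4 -0.1] 46.8
yaw 67.7 tilt [ 0.0001 -0.0001]
sled [ 517.00783729 -144.64185373   67.52118276] 113.97843137254901 in dock [-69.55434906   2.98695482] -5.478817239090773
tcp in dock [-156.09299621   10.65456582] in sled -86.87538716553473 -0.629932361326451
```

View pics/app.png

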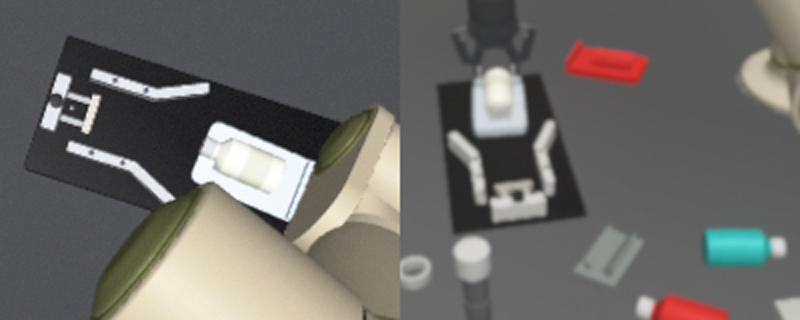

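The fingers are just behind the rear wall, the sled has not moved and nothing is touching yet. I'll push along a gentle arc that takes out the 5.4° skew and 3 mm offset.

Emit:
arm_command(rows="0.45 3.5 0.4 0 0 0 -0.27;0.45 3.5 0.4 0 0 0 -0.27;0.45 3.5 0.4 0 0 0 -0.27;0.45 3.5 0.4 0 0 0 -0.27;0.45 3.5 0.4 0 0 0 -0.27")

```text
time_s: 10.67
position: [0.4929, -0.2095, 0.0327]
tool_rot: [[0.357, 0.934, -0.0], [0.934, -0.357, -0.0], [-0.0, 0.0, -1.0]]
ft_force: [-1.4, -3.8, -0.6]
grip_width: 0.0472
```

Emit:
arm_command(rows="0.45 3.5 0.4 0 0 0 -0.27;0.45 3.5 0.4 0 0 0 -0.27;0.45 3.5 0.4 0 0 0 -0.27;0.45 3.5 0.4 0 0 0 -0.27;0.45 3.5 0.4 0 0 0 -0.27")

```text
time_s: 11.08
position: [0.5008, -0.1937, 0.0327]
tool_rot: [[0.335, 0.942, -0.0], [0.942, -0.335, -0.0], [-0.0, -0.0, -1.0]]
ft_force: [-0.6, -3.5, 0.4]
grip_width: 0.0472
```

```bash
python3 st.py; python3 see.py p1;python3 dk.py p1 529 -112 70.2
```

```text
11.0833 [ 500.8 -193.7   32.7] [-0.6 -3.5  0.4] 47.2
yaw 70.44 tilt [-0. -0.]
sled [ 529.92739227 -110.04309164   70.46307809] 128.1769607843137 in dock [-32.69007601   0.747622  ] -2.5369219095540103
tcp in dock [-120.77577419    4.17879439] in sled -88.15124044142446 -0.47114305878927365
```

Emit:
arm_command(rows="0.45 3.5 0.4 0 0 0 -0.26;0.45 3.5 0.4 0 0 0 -0.26;0.45 3.5 0.4 0 0 0 -0.26;0.45 3.5 0.4 0 0 0 -0.26;0.45 3.5 0.4 0 0 0 -0.26")

```text
time_s: 11.6
position: [0.5084, -0.1778, 0.0327]
tool_rot: [[0.313, 0.95, -0.0], [0.95, -0.313, -0.0], [-0.0, -0.0, -1.0]]
ft_force: [-0.9, -2.7, -0.8]
grip_width: 0.0471
```

Emit:
arm_command(rows="0.45 3 0.4 0 0 0 -0.26;0.45 3 0.4 0 0 0 -0.26;0.45 3 0.4 0 0 0 -0.26;0.45 3 0.4 0 0 0 -0.26;0.45 3 0.4 0 0 0 -0.26")

```text
time_s: 12.02
position: [0.5149, -0.1642, 0.0327]
tool_rot: [[0.292, 0.957, -0.0], [0.957, -0.292, 0.0], [0.0, -0.0, -1.0]]
ft_force: [-1.0, -2.8, -0.5]
grip_width: 0.0474
```

```bash
python3 st.py; python3 see.py p2;python3 dk.py p2 540 -79 73
```

```text
12.0167 [ 514.9 -164.2   32.7] [-1.  -2.8 -0.5] 47.4
yaw 73.04 tilt [-0.0001  0.    ]
sled [540.47055351 -78.83348878  73.04586975] 248.8561274509804 in dock [ 0.23833766 -0.21004844] 0.04586974618395345
tcp in dock [-88.51495918  -0.66274053] in sled -88.75363081926118 -0.3816380011322355
```

View pics/p2.png

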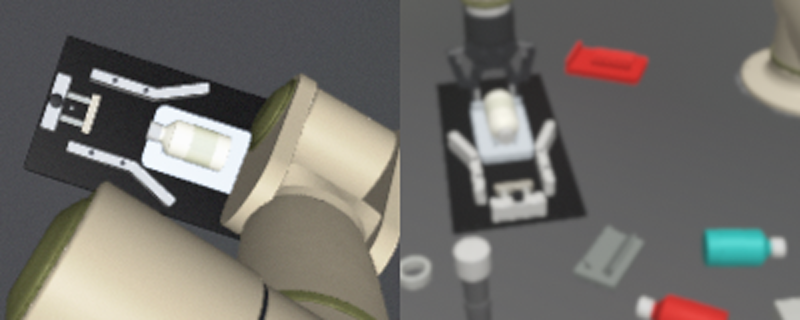

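The sled is centred in the mouth and straight (dock 0.2, -0.2, 0.05°), with the bottle in place. I'll go straight in, watching the lateral force.

Emit:
arm_command(rows="0.45 3 0 0 0 0 0;0.45 3 0 0 0 0 0;0.45 3 0 0 0 0 0;0.45 3 0 0 0 0 0;0.45 3 0 0 0 0 0")

```text
time_s: 12.53
position: [0.5192, -0.1498, 0.0327]
tool_rot: [[0.292, 0.956, -0.0], [0.956, -0.292, -0.0], [-0.0, -0.0, -1.0]]
ft_force: [-1.1, -2.4, -0.4]
grip_width: 0.0469
```

Emit:
arm_command(rows="0.45 2 0 0 0 0 0;0.45 2 0 0 0 0 0;0.45 2 0 0 0 0 0;0.45 2 0 0 0 0 0;0.45 2 0 0 0 0 0")

```text
time_s: 12.95
position: [0.5221, -0.1404, 0.0327]
tool_rot: [[0.292, 0.956, -0.0], [0.956, -0.292, -0.0], [-0.0, -0.0, -1.0]]
ft_force: [-0.4, -3.2, 0.1]
grip_width: 0.0471
```

Emit:
arm_command(rows="0.45 2 0 0 0 0 0;0.45 2 0 0 0 0 0;0.45 2 0 0 0 0 0;0.45 2 0 0 0 0 0;0.45 2 0 0 0 0 0")

```text
time_s: 13.37
position: [0.525, -0.1308, 0.0327]
tool_rot: [[0.292, 0.956, 0.0], [0.956, -0.292, -0.0], [-0.0, 0.0, -1.0]]
ft_force: [-0.3, -3.8, -0.9]
grip_width: 0.0469
```

```bash
python3 st.py; python3 see.py p3;python3 dk.py p3 550 -45 73
```

```text
13.3667 [ 525.  -130.8   32.7] [-0.3 -3.8 -0.9] 46.9
yaw 73.01 tilt [ 0. -0.]
sled [550.16252406 -47.05682799  73.19853426] 525.5813725490195 in dock [33.46016745 -0.18792948] 0.19853426207353664
tcp in dock [-53.65400312  -0.61852272] in sled -87.11513962690911 -0.12873398367138397
```

Emit:
arm_command(rows="0.45 2 0 0 0 0 0;0.45 2 0 0 0 0 0;0.45 2 0 0 0 0 0;0.45 2 0 0 0 0 0;0.45 2 0 0 0 0 0")

```text
time_s: 13.88
position: [0.528, -0.1213, 0.0327]
tool_rot: [[0.292, 0.956, -0.0], [0.956, -0.292, -0.0], [-0.0, 0.0, -1.0]]
ft_force: [-0.3, -3.2, 0.2]
grip_width: 0.0471
```

Emit:
arm_command(rows="0.45 2 0 0 0 0 0;0.45 2 0 0 0 0 0;0.45 2 0 0 0 0 0;0.45 2 0 0 0 0 0;0.45 2 0 0 0 0 0")

```text
time_s: 14.3
position: [0.5309, -0.1117, 0.0327]
tool_rot: [[0.292, 0.956, -0.0], [0.956, -0.292, -0.0], [-0.0, -0.0, -1.0]]
ft_force: [-1.7, -3.8, 0.6]
grip_width: 0.0467
```

Emit:
arm_command(rows="0.45 1.5 0 0 0 0 0;0.45 1.5 0 0 0 0 0;0.45 1.5 0 0 0 0 0;0.45 1.5 0 0 0 0 0;0.45 1.5 0 0 0 0 0")

```text
time_s: 14.72
position: [0.5331, -0.1046, 0.0327]
tool_rot: [[0.292, 0.956, -0.0], [0.956, -0.292, -0.0], [-0.0, -0.0, -1.0]]
ft_force: [-0.9, -3.3, 0.3]
grip_width: 0.0467
```

```bash
python3 st.py; python3 see.py p4;python3 dk.py p4 557 -20 73
```

```text
14.7167 [ 533.1 -104.6   32.7] [-0.9 -3.3  0.3] 46.7
yaw 73.01 tilt [-0.0001 -0.    ]
sled [556.07286553 -27.66356558  72.67167679] 685.3406862745098 in dock [53.73405315 -0.16997596] -0.32832320559356276
tcp in dock [-26.31612029  -0.64477012] in sled -80.04613844307673 -0.9334970480664853
```

View pics/p4.png

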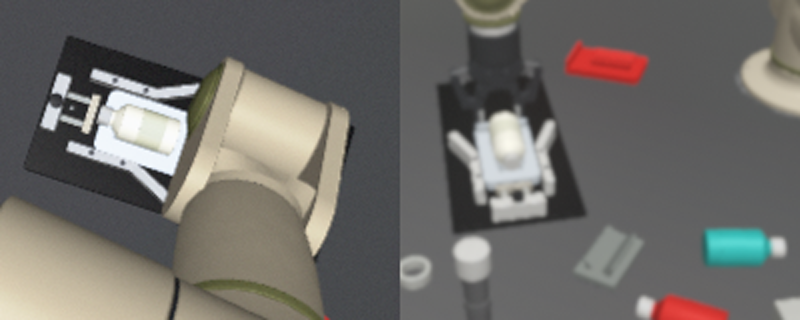

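The sled is between the parallel rails, straight, with the bottle in it and drag at ~3.4 N. I'll creep on in small steps to feel for the buffer.

Emit:
arm_command(rows="0.45 0.8 0 0 0 0 0;0.45 0.8 0 0 0 0 0;0.45 0.8 0 0 0 0 0;0.45 0.8 0 0 0 0 0;0.45 0.4 0 0 0 0 0")

```text
time_s: 15.23
position: [0.5341, -0.1012, 0.0327]
tool_rot: [[0.292, 0.956, -0.0], [0.956, -0.292, -0.0], [-0.0, -0.0, -1.0]]
ft_force: [-1.4, -4.0, 0.3]
grip_width: 0.0471
```

Emit:
arm_command(rows="0.45 0.3 0 0 0 0 0;0.45 0.3 0 0 0 0 0;0.45 0.3 0 0 0 0 0;0.45 0.3 0 0 0 0 0;0.45 0.3 0 0 0 0 0")

```text
time_s: 15.65
position: [0.5345, -0.0998, 0.0327]
tool_rot: [[0.292, 0.956, -0.0], [0.956, -0.292, -0.0], [-0.0, -0.0, -1.0]]
ft_force: [-1.4, -2.9, 0.1]
grip_width: 0.0469
```

Emit:
arm_command(rows="0.45 0.3 0 0 0 0 0;0.45 0.3 0 0 0 0 0;0.45 0.3 0 0 0 0 0;0.45 0.3 0 0 0 0 0;0.45 0 0 0 0 0 0")

```text
time_s: 16.07
position: [0.5349, -0.0986, 0.0327]
tool_rot: [[0.292, 0.956, 0.0], [0.956, -0.292, 0.0], [0.0, 0.0, -1.0]]
ft_force: [-0.5, -3.4, 0.7]
grip_width: 0.0471
```

Emit:
arm_command(rows="0.45 0.3 0 0 0 0 0;0.45 0.3 0 0 0 0 0;0.45 0.3 0 0 0 0 0;0.45 0.3 0 0 0 0 0;0.45 0 0 0 0 0 0")

```text
time_s: 16.48
position: [0.5352, -0.0975, 0.0327]
tool_rot: [[0.292, 0.956, 0.0], [0.956, -0.292, 0.0], [0.0, 0.0, -1.0]]
ft_force: [-0.5, -2.8, 1.0]
grip_width: 0.0468
```

Emit:
arm_command(rows="0.45 0.3 0 0 0 0 0;0.45 0.3 0 0 0 0 0;0.45 0.3 0 0 0 0 0;0.45 0.3 0 0 0 0 0;0.45 0 0 0 0 0 0")

```text
time_s: 16.9
position: [0.5356, -0.0963, 0.0327]
tool_rot: [[0.292, 0.956, 0.0], [0.956, -0.292, 0.0], [0.0, 0.0, -1.0]]
ft_force: [-0.8, -2.6, 1.3]
grip_width: 0.0469
```

Emit:
arm_command(rows="0.45 0.3 0 0 0 0 0;0.45 0.3 0 0 0 0 0;0.45 0.3 0 0 0 0 0;0.45 0.3 0 0 0 0 0;0.45 0 0 0 0 0 0")

```text
time_s: 17.32
position: [0.5359, -0.0952, 0.0327]
tool_rot: [[0.292, 0.956, -0.0], [0.956, -0.292, 0.0], [-0.0, -0.0, -1.0]]
ft_force: [-1.2, -3.9, 0.4]
grip_width: 0.047
```

Emit:
arm_command(rows="0.45 0.3 0 0 0 0 0;0.45 0.3 0 0 0 0 0;0.45 0.3 0 0 0 0 0;0.45 0.3 0 0 0 0 0;0.45 0 0 0 0 0 0")

```text
time_s: 17.73
position: [0.5361, -0.0946, 0.0327]
tool_rot: [[0.292, 0.956, -0.0], [0.956, -0.292, -0.001], [-0.001, -0.0, -1.0]]
ft_force: [-2.9, -7.2, 1.1]
grip_width: 0.0473
```

The sled has reached the buffer: axial force rose to 7.7 N against ~3.2 N drag. I'll press up gently.

Emit:
arm_command(rows="0.45 0.2 0 0 0 0 0;0.45 0.2 0 0 0 0 0;0.45 0.2 0 0 0 0 0;0.45 0.2 0 0 0 0 0;0.45 0 0 0 0 0 0")

```text
time_s: 18.15
position: [0.5363, -0.0943, 0.0328]
tool_rot: [[0.292, 0.956, -0.001], [0.956, -0.292, -0.002], [-0.002, -0.0, -1.0]]
ft_force: [-3.5, -10.2, 0.7]
grip_width: 0.047
```

```bash
python3 st.py
```

```text
18.15 [536.3 -94.3  32.8] [ -3.5 -10.2   0.7] 47.0
yaw 73.02 tilt [-0.0005 -0.0017]
```

Emit:
arm_command(rows="0.45 0.2 0 0 0 0 0;0.45 0.2 0 0 0 0 0;0.45 0.2 0 0 0 0 0;0.45 0.1 0 0 0 0 0;0.45 0 0 0 0 0 0")

```text
time_s: 18.57
position: [0.5364, -0.094, 0.0328]
tool_rot: [[0.292, 0.956, -0.001], [0.956, -0.292, -0.002], [-0.002, -0.0, -1.0]]
ft_force: [-4.4, -11.8, 1.1]
grip_width: 0.0465
```

Emit:
arm_command(rows="0.45 0 0 0 0 0 0;0.45 0 0 0 0 0 0;0.45 0 0 0 0 0 0;0.45 0 0 0 0 0 0;0.45 0 0 0 0 0 0")

```text
time_s: 18.98
position: [0.5364, -0.0941, 0.0327]
tool_rot: [[0.292, 0.956, -0.001], [0.956, -0.292, -0.002], [-0.002, -0.0, -1.0]]
ft_force: [-5.0, -12.6, 1.2]
grip_width: 0.0469
```

Emit:
arm_command(rows="0.45 0 0 0 0 0 0;0.45 0 0 0 0 0 0;0.45 0 0 0 0 0 0;0.45 0 0 0 0 0 0;0.45 0 0 0 0 0 0")

```text
time_s: 19.4
position: [0.5364, -0.094, 0.0328]
tool_rot: [[0.292, 0.956, -0.001], [0.956, -0.292, -0.002], [-0.002, -0.0, -1.0]]
ft_force: [-4.3, -12.0, 0.9]
grip_width: 0.047
```

Emit:
arm_command(rows="0.45 0 0 0 0 0 0;0.45 0 0 0 0 0 0;0.45 0 0 0 0 0 0;0.45 0 0 0 0 0 0;0.45 0 0 0 0 0 0")

```text
time_s: 19.82
position: [0.5364, -0.094, 0.0328]
tool_rot: [[0.292, 0.956, -0.001], [0.956, -0.292, -0.002], [-0.002, -0.0, -1.0]]
ft_force: [-4.4, -11.4, 1.3]
grip_width: 0.0469
```

It held about 12.9 N at the tool, roughly 9.5 N on the buffer after drag, for 1.3 s. I'll back off slowly.

Emit:
arm_command(rows="0.45 -0.4 0 0 0 0 0;0.45 -0.4 0 0 0 0 0;0.45 -0.4 0 0 0 0 0;0.45 -0.4 0 0 0 0 0;0.45 -0.4 0 0 0 0 0")

```text
time_s: 20.23
position: [0.5361, -0.0945, 0.0327]
tool_rot: [[0.292, 0.956, 0.0], [0.956, -0.292, 0.0], [0.0, -0.0, -1.0]]
ft_force: [0.2, -1.8, 0.4]
grip_width: 0.0467
```

Emit:
arm_command(rows="0.45 -0.4 0 0 0 0 0;0.45 -0.4 0 0 0 0 0;0.45 -0.5 0 0 0 0 0;0.45 -1 0 0 0 0 0;0.45 -2 0 0 0 0 0")

```text
time_s: 20.65
position: [0.5348, -0.0984, 0.0327]
tool_rot: [[0.292, 0.956, -0.0], [0.956, -0.292, 0.0], [0.0, -0.0, -1.0]]
ft_force: [0.8, -0.2, 0.0]
grip_width: 0.047
```

Emit:
arm_command(rows="0.45 -10 0 0 0 0 0;0.45 -20 0 0 0 0 0;0.45 -25 0 0 0 0 0;0.45 -25 0 0 0 0 0;0.45 -20 0 -10 0 0 0")

```text
time_s: 21.07
position: [0.5042, -0.1959, 0.0415]
tool_rot: [[0.293, 0.956, -0.002], [0.956, -0.293, 0.001], [0.001, -0.003, -1.0]]
ft_force: [0.5, 0.6, -0.0]
grip_width: 0.0473
```

Emit:
arm_command(rows="0.45 -10 0 -30 0 0 0;0.45 0 0 -35 0 0 0;0.45 0 0 -35 0 0 0;0.45 -30 0 -30 0 0 0;0.45 -30 0 0 0 0 0")

```text
time_s: 21.48
position: [0.4866, -0.2624, 0.1783]
tool_rot: [[0.29, 0.957, 0.008], [0.957, -0.29, -0.007], [-0.004, 0.01, -1.0]]
ft_force: [0.8, 0.1, -0.0]
grip_width: 0.0467
```

```bash
python3 st.py; python3 see.py end; python3 dk.py end 560.5 -12 73; python3 - <<'E'
import cv2,numpy as np
b=cv2.imread('pics/endt.png');a=cv2.imread('pics/ends.png')
cv2.imwrite('pics/endbig.png',np.hstack([cv2.resize(b[135:265,240:370],None,fx=3,fy=3,interpolation=2),cv2.resize(a,(520,390))[:, :400]]))
E
```

```text
21.4833 [ 486.6 -262.4  178.3] [ 0.8  0.1 -0. ] 46.7
yaw 73.15 tilt [ 0.0081 -0.0068]
sled [560.59459495 -11.35609455  73.61837123] 341.721568627451 in dock [70.65099099  0.27371581] 0.6183712345886079
tcp in dock [-193.80635427   -0.97646899] in sled -264.4554358456883 1.6040186669625482
```

View pics/endbig.png

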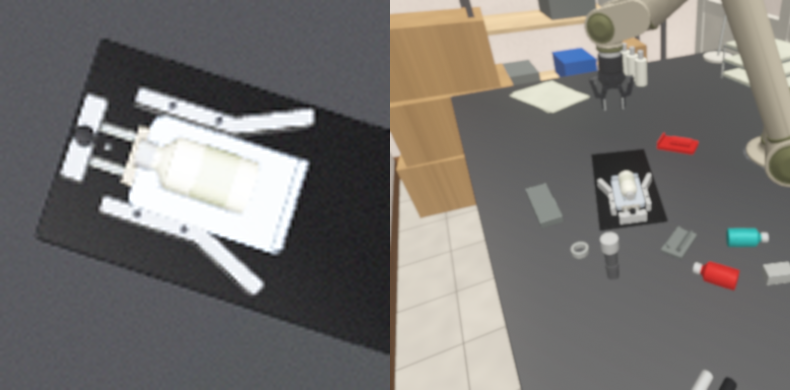

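The final view shows the sled straight between the rails against the buffer, with the bottle in its trough. The bystanders are in place and the arm is clear. I'll hand in.

Emit:
arm_command(rows="0.45 0 0 0 0 0 0;0.45 0 0 0 0 0 0;0.45 0 0 0 0 0 0")

```text
time_s: 21.83
position: [0.4852, -0.2599, 0.1715]
tool_rot: [[0.292, 0.957, -0.001], [0.957, -0.292, 0.001], [0.001, -0.001, -1.0]]
ft_force: [0.2, -0.1, 1.1]
grip_width: 0.0472
```

```bash
python3 -c "
from rig import env
print(env.close_job())"
```

```text
the job is handed in; nothing more can be done
None
```

The white bottle is lying in the pale sled's trough, cap forward, and the sled is home between the rails against the buffer. I handed the job in at about 22 s; it reports no verdict.

- **Pressing:** I pushed the sled in with both fingers on its rear wall and felt the buffer at about 125 mm along the dock. I held about 13 N at the tool for about 1.3 s. About 3.3 N of that was sliding drag, so the buffer took about 9.5 N. I worked that out from the drag rather than measuring it directly. No tool-force reading while pushing or pressing went above about 13.5 N.
- **Last checks:** the final fit puts the sled's front face at 125.6 mm, which agrees with where I felt the buffer. The bottle is in the trough, the arm is clear, and in the final picture the bystanders and look-alikes in view look undisturbed.
- **Disagreement:** the last fit read 0.6° of yaw, against about 0° just before the rails. The bright rails beside the sled disturb that fit, and the picture shows the sled straight.
- **Not re-imaged:** I did not take a picture after the final 0.3 s hold before handing in.

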